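Seat the ball vise in its bench ring

ROBOT

A 7-joint arm with a two-finger parallel gripper is mounted at the origin on the work surface. World frame = base frame: x ahead of the robot, y to its left, z up, the work surface at z = 0. Lengths are in mm, angles in rad, forces in N, time in s.
With the tool pointing down it reaches from about 425 to 875 mm from the base axis. Payload 8.4 kg.
Tool frame: the origin (TCP) lies midway between the tips of the shut fingers; the grasp point (between the pads) lies 19 mm behind it; z points along the fingers, y is the line along which they close (so a half turn about z gives the same grasp; the last joint's range is limited). The gripper opens to 85 mm and grips with 20 to 120 N. Pads are 22 mm wide; open, the fingers measure 114 mm over their backs; the gripper's body (76 mm by 85 mm) begins 54 mm behind the grasp point. The pads swing forward as they close: fully open they stand 13 mm farther back than shut.
Start: joints at [-1.382, 0.333, 0.04, 1.465, -0.013, 1.343, -0.059], TCP at [184.5, 623.236, 231.308] pointing down, gripper open.
Joint ranges: [-2.58, 2.58], [-0.38, 2.09], [-1.3, 1.39], [0.25, 2.4], [-1.5, 4.64], [0.08, 2.09], [-2.65, 2.65]. Speed limits (rad/s): [2.22, 2.22, 2.79, 2.79, 3.14, 3.14, 3.14].

INTERFACE

Orientations are given as a unit quaternion [w, x, y, z].
In Python, from cell import get_state, read_camera, hand_in gives the robot as it stands.
- The arm moves only by the tool carry_out, never from a script. Its argument "commands" is text: rows parted by semicolons, each of 7 numbers parted by spaces: the finger opening in m, from 0 to 0.0854, then the shift along the tool's x, y, z in m, then the turn, a rotation vector about the tool's x, y, z in degrees. A call has 1 to 5 rows; each row shifts and turns the commanded pose from where the row before left it, along the tool's axes as they then stand; what a row does not reach is not made up. A row lasts 1/8 s, in which the tool goes at most 62.5 mm and 10.7 degrees, less where a joint would pass 70% of its speed; a pose out of reach is approached as far as the arm can. A call with a gripper value outside its range is refused whole. The fingers move at their own pace and stop on an object; the grip force is fixed at half the most. Time passes only in rows, so rows that do not move let the fingers close. It gives the time, the measured TCP pose, the force, the opening and the grip force at its end, in the units of the state.
- get_state(): the state, without advancing time (a new reading comes with each control period).
- read_camera(name): name is "scene" or "side" or "wrist"; returns a dict with "frame" (480x640x3 uint8, red, green, blue), "fx", "fy", "cx", "cy" (pixels), "k1" (the pictures are not rectified: a ray, as slopes to the right and down, at radius r is drawn at 1 + k1 r^2 times it, then the intrinsics apply), "world_to_cam" (4x4, takes a point from world to camera coordinates); the wrist camera has in their place "T_tool_cam" (4x4, takes a point from camera to tool coordinates, whose origin is the TCP and whose axes are the flange's). Camera axes: x right, y down, z forward; pixel columns grow to the right and rows downward; lengths in mm; the calibration is good to about 2 mm. A picture is of the moment at which its call begins: read the wrist's pose just before it. There is no depth.
- hand_in(): hands the job in; it is judged then, once.
The state is a dict: "time": time; "q": joint angles; "joint_vel": joint speeds; "effort": joint torques, N m; "ee_pos": TCP position; "ee_rot": TCP orientation; "ft_force": force on the tool from outside, world axes, zero at the start; "torque": the same for the moment, N m; "width": opening from 0.0 (shut) to 1.0 (fully open); "grip_force": force on a finger pad.
Only numpy, scipy, OpenCV 4.12 (cv2) and the standard library are available. Lean on these libraries where they do the work, as an engineer would, in place of code of your own. Each camera call takes 0.05 s, during which the arm holds its last target. There are 200 camera calls.

TASK

The jeweller's ball vise is lying in its wooden cradle. Lift it out and set its ball gently down in the black rubber ring while it is still clearly leaning over, and let go; then take hold of its head again another way and bring it upright, so that the ball sits centred in the ring with the brass jaws level on top. Do not drop it on the bench or bang it into the ring, and leave the other things on the bench where they are.

Things in the scene. Friction and masses are not known exactly. Their poses are not given: they have to be found in the camera images.
- vise_ball (a point): Centre of the vise's 84 mm aluminium ball. The vise is loose, about 0.42 kg, 122 mm from ball bottom to jaw top: ball, dark collar, square brass head. z points from ball to head (up when upright), y across the head's flat gripping sides, x across the jaw slot. Centre of mass about 16 mm from here along z. Starts lying in the cradle, z 80 degrees from upright, over the rest, x downward.
- vise_head (a point): Middle of the brass head, where it is gripped: on the vise's z axis 58 mm from the ball's centre, axes as vise_ball. The head is 44 mm wide along y (the flat sides to grip), 50 mm along x, and runs from 34 to 80 mm from the ball's centre; a slot 8 mm wide along y parts the two jaws in its top 20 mm.
- ring_seat (a point): Where the ball's centre lies when seated: on the ring's vertical axis, 59 mm above the bench. Fixed black rubber ring, 104 mm outside, 60 mm inside, top 30 mm above the bench, on a dark steel disc 132 mm wide. The ball rests on its inner top edge, clear of the disc; friction holds the vise at whatever lean (to 45 degrees) it is let go.
- cradle: Fixed light wooden cradle: board 176 x 86 x 8 mm, a low ring holding the ball, a cork-topped rest 28 mm wide under the head (fingers fit either side) and an end wall 70 mm wide, top 60 mm above the bench, 113 mm along x. Origin at the board's underside below the ball's centre (55 mm up); x points from ball to rest and wall, z up.
- tape: Bystander: roll of blue tape, loose, lying flat, 90 mm diameter, 24 mm high; origin at the centre of its underside.
- hammer: Bystander: loose hammer lying on the bench near the back; origin about the middle of its underside, x along its length.
- driver: Bystander: loose dark-handled screwdriver lying on the bench nearest the robot; origin about the middle of its underside, x along its length.
- tub: Bystander: loose white plastic cup, 90 mm wide, 75 mm high; origin at the centre of its underside.
- can: Bystander: loose plain aluminium can, 62 mm wide, 120 mm high; origin at the centre of its underside.
- block: Bystander: loose steel bench block, 90 x 90 x 28 mm; origin at the centre of its underside.
- jar: Bystander: loose glass jar, 72 mm wide, 90 mm high; origin at the centre of its underside.
Not all that is in view belongs to the job. What is shaped like the part that bears vise_ball but pink is not meant. There is more than one size of the part that bears ring_seat; the job needs the smaller.

How it is judged:
By the outcome, as a careful person would: the job done as asked, in the order asked, and still so for the second after the job is handed in, with the robot touching nothing.
It also fails if it takes over 58 s, if anything falls off the work surface, if the arm or the gripper's body presses on something with over 40 N, if the wrist force passes 120 N, or if a joint passes its speed limit or range.

## Working session

There is one attempt and no reset: what is moved stays moved. The work goes in short steps, Python scripts to look and compute and a tool call to move; the robot and the scene stay as the last step left them, time stands still between calls to the robot, and variables do not carry over. Pictures are saved under pics/ and viewed, at most 10 in all, crops included, and the job is handed in when it is done.

Besides the shell and the picture viewer there is one more tool, called after "Emit:" by a JSON object that holds its "fn" and its "kwargs", one argument or row to a line. carry_out: Moves the arm, as the interface text tells. Its arguments: {"type":"object","properties":{"commands":{"type":"string"}},"required":["commands"]}

```bash
mkdir -p pics; ls; python3 - <<'E'
from cell import *
import cv2
s=get_state();print(s)
for n in("scene","side","wrist"):
    c=read_camera(n);cv2.imwrite(f"pics/{n}0.png",c["frame"][:,:,::-1])
    print(n,{k:(v.tolist() if hasattr(v,'tolist') else v) for k,v in c.items() if k!="frame"})
E
```

```text
pics
{'time': 0.0, 'q': array([-1.38217643,  0.33390578,  0.03987954,  1.46627213, -0.01337448,
        1.34330887, -0.05846033]), 'joint_vel': array([-0.00127914,  0.00061628, -0.00119301, -0.00260102,  0.00265017,
        0.00050537,  0.00029141]), 'effort': array([-5.16647469e-04, -6.58554482e+01,  1.36501662e+00, -4.05560374e+01,
        1.66833575e-02,  1.29449301e-02,  4.37047305e-06]), 'ee_pos': array([184.42002944, 622.81004013, 230.42425257]), 'ee_rot': array([-4.85882133e-05,  1.43402406e-01,  9.89664128e-01, -8.12820224e-04]), 'ft_force': array([-0.61657225, -0.74341658,  0.3256636 ]), 'torque': array([-0.02345022,  0.04549652,  0.01258063]), 'grip_force': 0.0, 'width': 1.0015224959424858}
scene {'fx': 607.1314116006226, 'fy': 607.1314116006226, 'cx': 320.4770679796288, 'cy': 242.57797086648148, 'k1': -0.154027394517354, 'world_to_cam': [[-0.6215554336785578, 0.7833666856564544, 0.0023406555239243953, 320.8454482597382], [0.5107018399622727, 0.407473970569291, -0.7570657791550521, -207.01594678969306], [-0.5940138664406828, -0.4693629716031276, -0.6533344682198181, 1866.44
[... 205 characters left out ...]
5, -0.39533576067490606, -0.011659600629750905, -478.65574964982153], [-0.2692584866874742, -0.6034168790598127, -0.7505917248494596, 202.2514822723607], [0.28970015067656263, 0.6925299317699626, -0.6606633910704208, 1182.1685838136834], [0.0, 0.0, 0.0, 1.0]]}
wrist {'fx': 344.05101487215705, 'fy': 344.05101487215705, 'cx': 321.0760487213818, 'cy': 237.01505790037936, 'k1': -0.04205472681136383, 'T_tool_cam': [[-0.0003771664291530383, -0.9641087587468088, -0.26550736157999544, 66.35111512372272], [0.9999999248983373, -0.0003399578901119579, -0.0001860966154429194, 1.696116750608434], [8.915605446968687e-05, -0.2655074118293474, 0.9641088145613426, -141.65854202265294], [0.0, 0.0, 0.0, 1.0]]}
```

View pics/scene0.png

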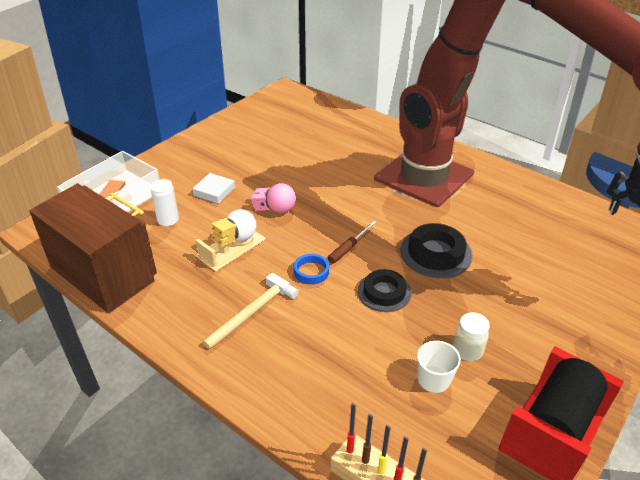

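View pics/side0.png

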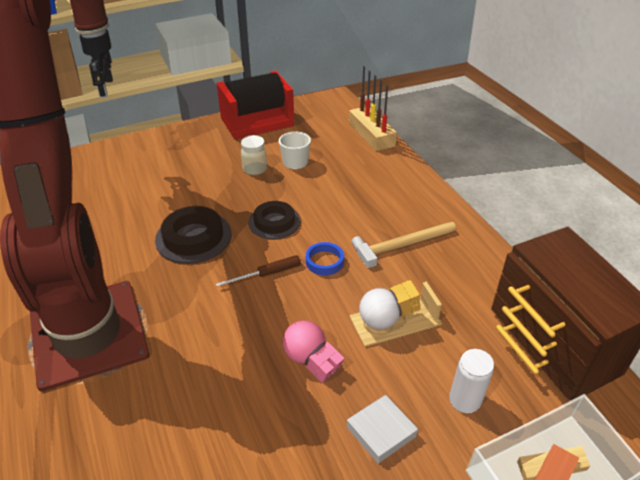

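The scene view shows the vise ball at (241,226), its head at (223,233), and the smaller ring at (385,289). In the side view they are at (380,309), (405,297) and (274,218).

```bash
cat > h.py <<'E'
import numpy as np, cv2
from cell import get_state, read_camera, hand_in
from scipy.spatial.transform import Rotation as R
def quat(q): return R.from_quat([q[1],q[2],q[3],q[0]])
def cam(n):
    s=get_state(); c=read_camera(n)
    if n=="wrist":
        T=np.eye(4);T[:3,:3]=quat(s["ee_rot"]).as_matrix();T[:3,3]=s["ee_pos"]
        c["W"]=T@c["T_tool_cam"]
    else: c["W"]=np.linalg.inv(c["world_to_cam"])
    c["K"]=np.array([[c["fx"],0,c["cx"]],[0,c["fy"],c["cy"]],[0,0,1.]])
    c["D"]=np.array([c["k1"],0,0,0.])
    return c
def ray(c,p):
    u=cv2.undistortPoints(np.array([[p]],float),c["K"],c["D"])[0,0]
    d=c["W"][:3,:3]@np.array([u[0],u[1],1]); return c["W"][:3,3],d/np.linalg.norm(d)
def plane(c,p,z):
    o,d=ray(c,p); return o+d*(z-o[2])/d[2]
def tri(rs):
    A=sum(np.eye(3)-np.outer(d,d) for o,d in rs);b=sum((np.eye(3)-np.outer(d,d))@o for o,d in rs)
    x=np.linalg.solve(A,b); return x,[np.linalg.norm((np.eye(3)-np.outer(d,d))@(x-o)) for o,d in rs]
def proj(c,X):
    M=np.linalg.inv(c["W"]); return cv2.projectPoints(np.array([X],float),cv2.Rodrigues(M[:3,:3])[0],M[:3,3],c["K"],c["D"])[0][0,0]
def blobs(m,roi):
    x0,y0,x1,y1=roi; k=np.zeros_like(m,np.uint8);k[y0:y1,x0:x1]=m[y0:y1,x0:x1]*255
    cs,_=cv2.findContours(k,cv2.RETR_EXTERNAL,cv2.CHAIN_APPROX_NONE)
    return sorted(cs,key=cv2.contourArea,reverse=True)
def hsv(c): return cv2.cvtColor(c["frame"],cv2.COLOR_RGB2HSV).astype(int)
E
python3 - <<'E'
from h import *
roi=dict(scene=dict(ball=(205,200,262,250),ring=(350,262,420,315)),side=dict(ball=(352,280,405,335),ring=(240,195,310,245)))
S={}
for n in("scene","side"):
    c=cam(n);H=hsv(c);S[n]=c
    b=blobs((H[...,1]<50)&(H[...,2]>100),roi[n]["ball"])[0]
    print(n,"ball",cv2.minEnclosingCircle(b),cv2.boundingRect(b),cv2.contourArea(b)); c["b"]=cv2.minEnclosingCircle(b)[0]
    y=blobs((H[...,0]>18)&(H[...,0]<32)&(H[...,1]>150)&(H[...,2]>110),tuple(np.array(roi[n]["ball"])+([-25,0,0,15] if n=="scene" else [0,-15,45,0])))
    for k in y[:3]: print("  yel",cv2.boundingRect(k),cv2.contourArea(k),cv2.moments(k)["m10"]/max(1,cv2.moments(k)["m00"]),cv2.moments(k)["m01"]/max(1,cv2.moments(k)["m00"]))
    r=blobs((H[...,2]<48),roi[n]["ring"])[0]; print("  ring",cv2.fitEllipse(r)); 
    d=blobs((H[...,2]<115)&(H[...,1]<110),roi[n]["ring"])[0];e=cv2.fitEllipse(cv2.convexHull(d)); print("  disc",e,plane(c,e[0],3))
    print("ball on z55",plane(c,c["b"],55))
    x0,y0,x1,y1=roi[n]["ball"]; A=c["frame"][y0-25:y1+25,x0-30:x1+45]
    B=c["frame"][roi[n]["ring"][1]-10:roi[n]["ring"][3]+10,roi[n]["ring"][0]-10:roi[n]["ring"][2]+10]
    f=lambda a:cv2.resize(a,(400,300),interpolation=cv2.INTER_CUBIC)
    c["t"]=np.hstack([f(A),f(B)])
print(tri([ray(S[n],S[n]["b"]) for n in S]))
cv2.imwrite("pics/crop1.png",np.vstack([S[n]["t"] for n in S])[:,:,::-1])
E
```

```text
scene ball ((240.15362548828125, 224.63894653320312), 15.681528091430664) (227, 209, 29, 32) 541.5
  yel (212, 224, 24, 23) 317.0 223.25657202944268 235.35909568874868
  yel (231, 222, 1, 1) 0.0 0.0 0.0
  yel (228, 220, 1, 1) 0.0 0.0 0.0
  ring ((384.2550048828125, 287.46697998046875), (35.37234115600586, 42.39027404785156), 93.40232849121094)
  disc ((384.22003173828125, 290.50946044921875), (41.796417236328125, 52.744224548339844), 93.76530456542969) [494.50361299 182.35757581   3.        ]
ball on z55 [ 573.65712684 -224.75689551   55.        ]
side ball ((379.620849609375, 308.1767272949219), 20.60410499572754) (360, 289, 40, 40) 1217.0
  yel (391, 281, 28, 22) 331.0 404.901309164149 291.0322255790533
  yel (414, 300, 4, 6) 5.0 415.6 302.4333333333333
  yel (413, 310, 3, 2) 1.0 414.0 310.66666666666663
  ring ((273.22735595703125, 217.26824951171875), (30.3334903717041, 37.47816467285156), 86.11611938476562)
  disc ((273.85479736328125, 220.35414123535156), (36.93339157104492, 50.81201934814453), 85.58116149902344) [499.0303923  189.38679216   3.        ]
ball on z55 [ 577.27861569 -221.90393927   55.        ]
(array([ 575.85878211, -223.11857204,   57.08091594]), [np.float64(0.5441147727794371), np.float64(0.5441147727793452)])
```

View pics/crop1.png

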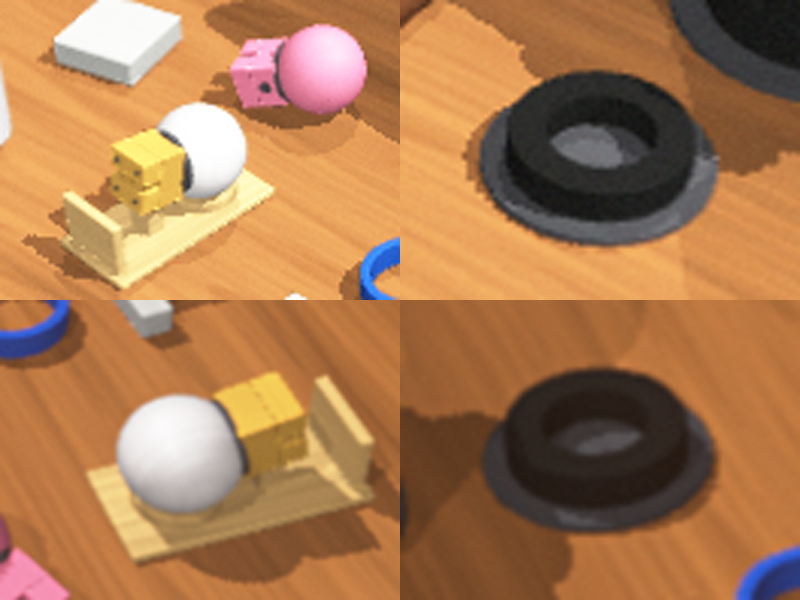

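The crops confirm the vise, with its jaws pointing to the wall, and the small ring. Next: the vise direction and the ring centre.

```bash
cat >> h.py <<'E'
def pose(): 
    s=get_state(); return np.array(s["ee_pos"]),quat(s["ee_rot"])
def go(p1,R1,n,p0=None,R0=None):
    "n equal rows from the present pose to p1,R1 in the tool's axes"
    if p0 is None: p0,R0=pose()
    rv=(R0.inv()*R1).as_rotvec(); p1=np.array(p1,float)
    Rc=R0
    for i in range(n):
        d=Rc.inv().apply((p1-p0)/n); print("%.4f %.4f %.4f | %.2f %.2f %.2f"%(*(d/1000),*np.degrees(rv/n)))
        Rc=Rc*R.from_rotvec(rv/n)
def tool(a,y):
    "tool rotation with z along a, y along y"
    a=np.array(a,float);a/=np.linalg.norm(a);y=np.array(y,float);y-=a*(a@y);y/=np.linalg.norm(y)
    return R.from_matrix(np.c_[np.cross(y,a),y,a])
E
python3 - <<'E'
from h import *
a=cam("scene");b=cam("side")
hd,e=tri([ray(a,(224.5,232.3)),ray(b,(405.8,298.7))]);print("head",hd,e)
# ring top outer ellipse, both views
for c,roi in((a,(350,262,420,315)),(b,(240,195,310,245))):
    H=hsv(c)
    x0,y0,x1,y1=roi; k=c["frame"][y0:y1,x0:x1].mean(2)
    m=(H[...,2]<55 if c is a else H[...,2]<50)
    r=blobs(m,roi)[0]; 
    # inner hole centroid: brighter region within ring
    z=np.zeros(m.shape,np.uint8);cv2.drawContours(z,[r],-1,255,-1)
    h=blobs((z>0)&~m,roi)[0]; hb=cv2.boundingRect(h)
    rb=cv2.boundingRect(r); L=(rb[0],0);print(rb,hb)
    # left/right extremes of outer: at mid height; top extreme: top edge far side at z=30
    pts=r[:,0,:]; up=pts[pts[:,1]<=rb[1]+rb[3]*0.40]
    P=np.array([plane(c,p+0.,30)[:2] for p in up])
    A=np.c_[2*P,np.ones(len(P))]; s=np.linalg.lstsq(A,(P**2).sum(1),rcond=None)[0]
    print("circle",s[:2],np.sqrt(s[2]+s[:2]@s[:2]))
    for cc in((497,186,30),):print(proj(c,cc))
E
```

```text
head [ 631.67410372 -226.9507127    64.85406867] [np.float64(2.570564016689667), np.float64(2.5705640166896693)]
(363, 270, 43, 36) (374, 282, 22, 11)
circle [498.34101893 184.08202603] 49.794427740191175
[385.70233433 283.88680975]
(253, 202, 42, 32) (265, 213, 20, 9)
circle [496.81284406 182.26694396] 48.93377137591671
[272.98395576 213.02309515]
```

```bash
python3 - <<'E'
from h import *
y=(np.sin(np.radians(4)),np.cos(np.radians(4)),0)
p,r=pose(); T=tool((0,0,-1),y); m=[500,230,250]
Rm=r*R.from_rotvec((r.inv()*T).as_rotvec()/2)
go(m,Rm,10); print(); go([610,-226,250],T,10,np.array(m),Rm)
E
```

```text
-0.0414 -0.0287 -0.0019 | -0.00 0.00 -0.62
-0.0411 -0.0292 -0.0019 | -0.00 0.00 -0.62
-0.0408 -0.0296 -0.0019 | -0.00 0.00 -0.62
-0.0405 -0.0301 -0.0019 | -0.00 0.00 -0.62
-0.0401 -0.0305 -0.0019 | -0.00 0.00 -0.62
-0.0398 -0.0310 -0.0019 | -0.00 0.00 -0.62
-0.0394 -0.0314 -0.0019 | -0.00 0.00 -0.62
-0.0391 -0.0318 -0.0019 | -0.00 0.00 -0.62
-0.0388 -0.0322 -0.0019 | -0.00 0.00 -0.62
-0.0384 -0.0327 -0.0019 | -0.00 0.00 -0.62

-0.0189 -0.0429 0.0000 | -0.00 0.00 -0.62
-0.0185 -0.0431 0.0000 | -0.00 0.00 -0.62
-0.0180 -0.0433 0.0000 | -0.00 0.00 -0.62
-0.0175 -0.0435 0.0000 | -0.00 0.00 -0.62
-0.0170 -0.0437 0.0000 | -0.00 0.00 -0.62
-0.0166 -0.0439 0.0000 | -0.00 0.00 -0.62
-0.0161 -0.0441 0.0000 | -0.00 0.00 -0.62
-0.0156 -0.0442 0.0000 | -0.00 0.00 -0.62
-0.0151 -0.0444 0.0000 | -0.00 0.00 -0.62
-0.0146 -0.0446 0.0000 | -0.00 0.00 -0.62
```

Emit:
{"fn": "carry_out", "kwargs": {
  "commands": "0.085 -0.041 -0.029 -0.002 0 0 -0.6;0.085 -0.041 -0.029 -0.002 0 0 -0.6;0.085 -0.041 -0.030 -0.002 0 0 -0.6;0.085 -0.040 -0.030 -0.002 0 0 -0.6;0.085 -0.040 -0.030 -0.002 0 0 -0.6"
}}

```text
time: 0.98
ee_pos: [342.2, 425.5, 241.6]
ee_rot: [0.0, 0.117, 0.993, 0.0]
ft_force: [0.7, -0.4, -0.5]
width: 0.99
grip_force: 0.0
```

Emit:
{"fn": "carry_out", "kwargs": {
  "commands": "0.085 -0.040 -0.031 -0.002 0 0 -0.6;0.085 -0.039 -0.031 -0.002 0 0 -0.6;0.085 -0.039 -0.032 -0.002 0 0 -0.6;0.085 -0.039 -0.032 -0.002 0 0 -0.6;0.085 -0.038 -0.033 -0.002 0 0 -0.6"
}}

```text
time: 1.6
ee_pos: [498.9, 228.7, 251.6]
ee_rot: [0.0, 0.091, 0.996, 0.0]
ft_force: [1.1, 0.4, 0.2]
width: 0.995
grip_force: 0.0
```

Emit:
{"fn": "carry_out", "kwargs": {
  "commands": "0.085 -0.019 -0.043 0 0 0 -0.6;0.085 -0.018 -0.043 0 0 0 -0.6;0.085 -0.018 -0.043 0 0 0 -0.6;0.085 -0.017 -0.043 0 0 0 -0.6;0.085 -0.017 -0.044 0 0 0 -0.6"
}}

```text
time: 2.22
ee_pos: [551.1, 1.1, 251.5]
ee_rot: [0.0, 0.065, 0.998, 0.0]
ft_force: [0.4, -0.5, -0.0]
width: 0.998
grip_force: 0.0
```

Emit:
{"fn": "carry_out", "kwargs": {
  "commands": "0.085 -0.017 -0.044 0 0 0 -0.6;0.085 -0.016 -0.044 0 0 0 -0.6;0.085 -0.016 -0.044 0 0 0 -0.6;0.085 -0.015 -0.044 0 0 0 -0.6;0.085 -0.015 -0.045 0 0 0 -0.6"
}}

```text
time: 2.85
ee_pos: [605.7, -227.0, 251.4]
ee_rot: [0.0, 0.039, 0.999, 0.0]
ft_force: [0.4, 0.5, -0.1]
width: 0.995
grip_force: 0.0
```

```bash
python3 - <<'E'
from h import *
c=cam("wrist");cv2.imwrite("pics/w1.png",c["frame"][:,:,::-1]);print(get_state()["q"])
for n,X in dict(ball=(576,-223,55),head=(632,-227,65),hl=(632,-205,90)).items(): print(n,proj(c,X))
E
```

```text
[-0.21499891  0.37047861  0.68635484  1.46833799 -0.23187948  1.38470455
  1.9682772 ]
ball [321.31684358 180.70372198]
head [321.67261896 238.83864225]
hl [345.57412214 244.41792451]
```

View pics/w1.png

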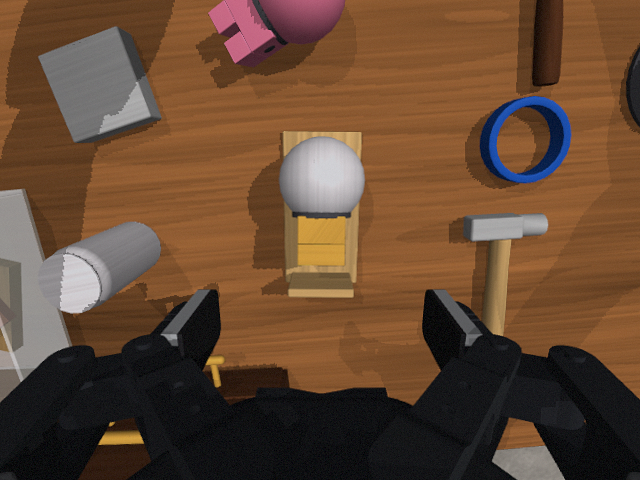

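The wrist view shows the vise squarely below: ball at (322,178), head spanning columns 297–346 and rows 216–265, wall at row 285.

```bash
python3 - <<'E'
from h import *
c=cam("wrist");H=hsv(c)
h=blobs((H[...,0]>16)&(H[...,0]<32)&(H[...,1]>180)&(H[...,2]>190),(290,205,352,270))
k=max(h,key=cv2.contourArea);print(cv2.boundingRect(k),cv2.minAreaRect(np.vstack([q for q in h if cv2.contourArea(q)>20])))
# side edges by column per row
m=(H[...,1]>150)&(H[...,2]>120)&(H[...,0]>16)&(H[...,0]<32)
L=[];Rr=[]
for v in range(222,262,3):
    u=np.where(m[v,285:360])[0]+285
    f=(v-218)/46; z=86+8*f
    L.append(plane(c,(u.min()-.5,v),z));Rr.append(plane(c,(u.max()+.5,v),z))
L=np.array(L);Rr=np.array(Rr)
for E in(L,Rr): 
    q=np.polyfit(E[:,0],E[:,1],1);print(np.degrees(np.arctan(q[0])),np.polyval(q,630), E[[0,-1]].round(1))
b=blobs((H[...,1]<60)&(H[...,2]>110),(270,130,375,218))[0];cc=cv2.fitEllipse(b);print(cc,cv2.minEnclosingCircle(b),plane(c,cv2.minEnclosingCircle(b)[0],55))
# board edges
for X,Y in((283,132),(361,132),(286,280),(357,280)): print(plane(c,(X,Y),8))
# wall front top edge
print(plane(c,(289,289),60),plane(c,(353,289),60))
E
```

```text
Traceback (most recent call last):
ValueError: need at least one array to concatenate
```

```bash
python3 - <<'E'
from h import *
c=cam("wrist");H=hsv(c);print(H[225:262:8,300],H[240,292],H[240,352])
m=(H[...,1]>190)&(H[...,2]>110)&(H[...,0]>12)&(H[...,0]<34)
L=[];Rr=[]
for v in range(222,262,3):
    u=np.where(m[v,285:360])[0]+285
    if len(u)<30: continue
    z=86+8*(v-218)/46
    L.append(plane(c,(u.min()-.5,v),z));Rr.append(plane(c,(u.max()+.5,v),z))
L=np.array(L);Rr=np.array(Rr)
for E in(L,Rr): 
    q=np.polyfit(E[:,0],E[:,1],1);print(np.degrees(np.arctan(q[0])),np.polyval(q,630), E[[0,-1]].round(1))
b=blobs((H[...,1]<60)&(H[...,2]>110),(270,130,375,218))[0];cc=cv2.minEnclosingCircle(b);print(cc,plane(c,cc[0],55))
for X,Y in((283,132),(361,132),(286,280),(357,280)): print(plane(c,(X,Y),8))
print(plane(c,(289,289),60),plane(c,(353,289),60))
E
```

```text
[[ 18 123 131]
 [ 18 124 132]
 [ 18 122 134]
 [ 18 121 131]
 [ 18 125 129]] [ 17 121 137] [ 17 123 157]Traceback (most recent call last):
  File "<stdin>", line 12, in <module>
IndexError: too many indices for array: array is 1-dimensional, but 2 were indexed
```

```bash
python3 - <<'E'
from h import *
print(get_state()["ee_pos"],get_state()["time"])
f=cv2.imread("pics/w1.png");H=cv2.cvtColor(f,cv2.COLOR_BGR2HSV)
for u in range(282,364,4): print(u,H[240,u])
c=cam("wrist");print(np.abs(c["frame"][:,:,::-1].astype(int)-f).mean())
E
```

```text
[ 604.56177403 -229.2641013   251.02116606] 3.0
282 [ 14 180  95]
286 [ 16 121 135]
290 [ 17 122 130]
294 [ 19 119 131]
298 [ 19 181 189]
302 [ 19 178 204]
306 [ 19 173 205]
310 [ 19 180 198]
314 [ 19 176 206]
318 [ 19 175 202]
322 [ 19 173 204]
326 [ 19 176 197]
330 [ 19 174 198]
334 [ 19 176 194]
338 [ 19 171 201]
342 [ 19 175 197]
346 [ 17 118 179]
350 [ 18 123 174]
354 [ 17 121 179]
358 [ 13 166 118]
362 [ 13 165 131]
5.4610763888888885
```

```bash
python3 - <<'E'
from h import *
c=cam("wrist");H=hsv(c);print(pose()[0])
m=(H[...,1]>148)&(H[...,2]>165)&(H[...,0]>15)&(H[...,0]<24)
k=blobs(m,(285,205,360,270))[0];print(cv2.boundingRect(k))
L=[];Rr=[]
for v in range(222,262,3):
    u=np.where(m[v,285:356])[0]+285
    if len(u)<30: continue
    z=86+8*(v-218)/46
    L.append(plane(c,(u.min()-.5,v),z));Rr.append(plane(c,(u.max()+.5,v),z))
for E in(np.array(L),np.array(Rr)): 
    q=np.polyfit(E[:,0],E[:,1],1);print(np.degrees(np.arctan(q[0])),np.polyval(q,630), E[[0,-1]].round(1))
b=blobs((H[...,1]<60)&(H[...,2]>110),(270,130,375,218))[0];cc=cv2.minEnclosingCircle(b);print(cc,plane(c,cc[0],55))
for z,r in((60,cv2.boundingRect(k)),): print(plane(c,(r[0]+r[2]/2,r[1]),86),plane(c,(r[0]+r[2]/2,r[1]+r[3]),93))
E
```

```text
[ 605.29176797 -225.44956649  251.06606545]
(298, 217, 48, 50)
-4.941933127880603 -249.26742430289477 [[ 607.3 -247.3   86.7]
 [ 642.4 -250.3   93.5]]
-4.693311624159705 -205.99266926847847 [[ 610.7 -204.6   86.7]
 [ 645.9 -207.2   93.5]]
((322.0, 179.5), 42.816566467285156) [ 573.99651309 -222.15796795   55.        ]
[ 604.60506436 -224.67746717   86.        ] [ 650.21777803 -228.3553133    93.        ]
```

```bash
cat >> h.py <<'E'
import os
def cmdpose():
    "pose commanded so far, summed over the rows logged in rows.txt"
    p=np.array([184.5,623.236,231.308]);r=quat([0,.143402,.989664,-.0004])
    for l in open("rows.txt").read().replace("\n",";").split(";"):
        if l.strip():
            v=np.array(l.split(),float); p=p+r.apply(v[1:4]*1000); r=r*R.from_rotvec(np.radians(v[4:7]))
    return p,r
E
cat > rows.txt <<'E'
0.085 -0.041 -0.029 -0.002 0 0 -0.6;0.085 -0.041 -0.029 -0.002 0 0 -0.6;0.085 -0.041 -0.030 -0.002 0 0 -0.6;0.085 -0.040 -0.030 -0.002 0 0 -0.6;0.085 -0.040 -0.030 -0.002 0 0 -0.6
0.085 -0.040 -0.031 -0.002 0 0 -0.6;0.085 -0.039 -0.031 -0.002 0 0 -0.6;0.085 -0.039 -0.032 -0.002 0 0 -0.6;0.085 -0.039 -0.032 -0.002 0 0 -0.6;0.085 -0.038 -0.033 -0.002 0 0 -0.6
0.085 -0.019 -0.043 0 0 0 -0.6;0.085 -0.018 -0.043 0 0 0 -0.6;0.085 -0.018 -0.043 0 0 0 -0.6;0.085 -0.017 -0.043 0 0 0 -0.6;0.085 -0.017 -0.044 0 0 0 -0.6
0.085 -0.017 -0.044 0 0 0 -0.6;0.085 -0.016 -0.044 0 0 0 -0.6;0.085 -0.016 -0.044 0 0 0 -0.6;0.085 -0.015 -0.044 0 0 0 -0.6;0.085 -0.015 -0.045 0 0 0 -0.6
E
python3 - <<'E'
from h import *
p,r=cmdpose();print(p,r.as_matrix().round(3),pose()[0])
t=np.radians(-4.8);c=np.array([np.cos(t),np.sin(t),0]);T=tool((0,0,-1),(-c[1],c[0],0))
g=np.array([574.7,-222.7,0])+59*c; print(g)
go([g[0],g[1],110],T,5,p,r)
E
```

```text
[ 605.30245151 -225.8675163   251.93199376] [[-0.997  0.078 -0.   ]
 [ 0.078  0.997 -0.001]
 [ 0.    -0.001 -1.   ]] [ 605.29176797 -225.44956649  251.06606545]
[ 633.4930787  -227.63699276    0.        ]
-0.0057 0.0001 0.0284 | -0.01 -0.00 0.06
-0.0056 0.0001 0.0284 | -0.01 -0.00 0.06
-0.0056 0.0001 0.0284 | -0.01 -0.00 0.06
-0.0056 0.0001 0.0284 | -0.01 -0.00 0.06
-0.0056 0.0001 0.0284 | -0.01 -0.00 0.06
```

Emit:
{"fn": "carry_out", "kwargs": {
  "commands": "0.085 -0.006 0 0.028 0 0 0;0.085 -0.006 0 0.028 0 0 0.3;0.085 -0.006 0 0.028 0 0 0;0.085 -0.005 0 0.028 0 0 0;0.085 -0.005 0.001 0.030 0 0 0"
}}

```text
time: 3.72
ee_pos: [634.0, -224.9, 108.8]
ee_rot: [0.0, 0.041, 0.999, 0.001]
ft_force: [-0.1, 0.6, -0.1]
width: 0.999
grip_force: 0.0
```

Emit:
{"fn": "carry_out", "kwargs": {
  "commands": "0.085 0 0 0.020 0 0 0;0.085 0 0 0.020 0 0 0;0.085 0 0 0.014 0 0 0;0.085 0 0 0.010 0 0 0;0.085 0 0 0 0 0 0"
}}

```text
time: 4.35
ee_pos: [633.0, -227.2, 44.9]
ee_rot: [-0.0, 0.042, 0.999, 0.0]
ft_force: [1.3, -0.3, -0.4]
width: 0.995
grip_force: 0.0
```

```bash
cat >> rows.txt <<'E'
0.085 -0.006 0 0.028 0 0 0;0.085 -0.006 0 0.028 0 0 0.3;0.085 -0.006 0 0.028 0 0 0;0.085 -0.005 0 0.028 0 0 0;0.085 -0.005 0.001 0.030 0 0 0
0.085 0 0 0.020 0 0 0;0.085 0 0 0.020 0 0 0;0.085 0 0 0.014 0 0 0;0.085 0 0 0.010 0 0 0;0.085 0 0 0 0 0 0
E
python3 - <<'E'
from h import *
print(cmdpose()[0],pose()[0]); 
w=cam("wrist")["frame"];s=cam("side")["frame"][220:380,300:500]
cv2.imwrite("pics/g1.png",np.hstack([cv2.resize(w,(400,300)),cv2.resize(s,(400,300))])[:,:,::-1])
E
```

```text
[ 633.26962478 -227.30935376   45.92986095] [ 632.98542721 -227.17871361   44.85160797]
```

View pics/g1.png

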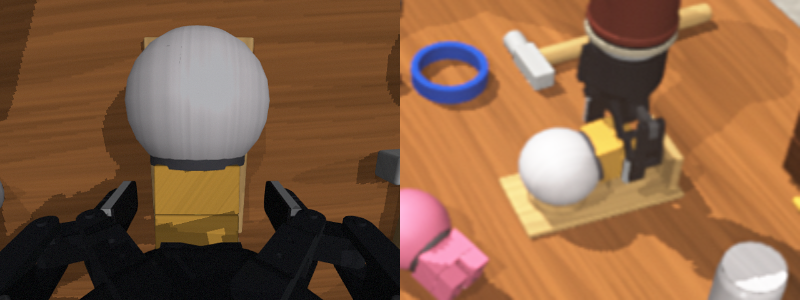

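The wrist half shows the head (columns 153–243) between the open pads (135 and 267), and the side half shows both fingers straddling the head clear of the wall. I'll close now.

Emit:
{"fn": "carry_out", "kwargs": {
  "commands": "0.02 0 0 0 0 0 0;0.02 0 0 0 0 0 0;0.02 0 0 0 0 0 0;0.02 0 0 0 0 0 0;0.02 0 0 0 0 0 0"
}}

```text
time: 5.08
ee_pos: [633.8, -227.6, 46.1]
ee_rot: [0.001, 0.042, 0.999, -0.0]
ft_force: [-0.3, -1.3, 5.3]
width: 0.508
grip_force: 60.8
```

Emit:
{"fn": "carry_out", "kwargs": {
  "commands": "0.02 0 0 -0.004 0 0 0;0.02 0 0 -0.012 0 0 0;0.02 0 0 -0.024 0 0 0;0.02 0 0 -0.035 0 0 0;0.02 0 0 -0.045 0 0 0"
}}

```text
time: 5.7
ee_pos: [632.4, -226.7, 165.7]
ee_rot: [-0.001, 0.042, 0.999, 0.0]
ft_force: [1.3, 0.7, -4.4]
width: 0.507
grip_force: 61.5
```

Emit:
{"fn": "carry_out", "kwargs": {
  "commands": "0.02 0 0 -0.035 0 0 0;0.02 0 0 -0.025 0 0 0;0.02 0 0 -0.010 0 0 0;0.02 0 0 0 0 0 0;0.02 0 0 0 0 0 0"
}}

```text
time: 6.32
ee_pos: [632.7, -226.8, 233.8]
ee_rot: [-0.001, 0.042, 0.999, 0.0]
ft_force: [-0.4, 0.9, -3.9]
width: 0.507
grip_force: 61.7
```

```bash
cat >> rows.txt <<'E'
0.02 0 0 -0.004 0 0 0;0.02 0 0 -0.012 0 0 0;0.02 0 0 -0.024 0 0 0;0.02 0 0 -0.035 0 0 0;0.02 0 0 -0.045 0 0 0
0.02 0 0 -0.035 0 0 0;0.02 0 0 -0.025 0 0 0;0.02 0 0 -0.010 0 0 0;0.02 0 0 0 0 0 0;0.02 0 0 0 0 0 0
E
python3 - <<'E'
from h import *
print(get_state()["q"])
P,Rt=cmdpose();w=cam("wrist");H=hsv(w)
T=w["T_tool_cam"]
m=(H[...,1]<60)&(H[...,2]>85)
k=blobs(m,(150,5,480,300))[0];(u,v),rad=cv2.minEnclosingCircle(k);print(u,v,rad,cv2.boundingRect(k))
# ball centre in tool frame from width: bearing + range by apparent angular radius
und=lambda p:np.r_[cv2.undistortPoints(np.array([[p]],float),w["K"],w["D"])[0,0],1]
a,b=und((u-rad,v)),und((u+rad,v));ang=np.arccos(a@b/np.linalg.norm(a)/np.linalg.norm(b))/2
d=und((u,v));d/=np.linalg.norm(d);B=T[:3,:3]@(d*42/np.sin(ang))+T[:3,3];print("ball in tool",B,"world",P+Rt.apply(B),P)
s=cam("side");print(proj(s,P+Rt.apply(B)),proj(s,P-[0,0,-19]))
cv2.imwrite("pics/l1.png",np.hstack([cv2.resize(w["frame"],(400,300)),cv2.resize(s["frame"][150:350,270:530],(400,300))])[:,:,::-1])
b=blobs((hsv(s)[...,1]<50)&(hsv(s)[...,2]>100),(330,150,420,330))[0];print(cv2.minEnclosingCircle(b))
b=blobs((hsv(cam("scene"))[...,1]<50)&(hsv(cam("scene"))[...,2]>100),(205,130,275,250));print([cv2.minEnclosingCircle(x) for x in b[:2]])
E
```

```text
[-0.20014474  0.43497336  0.66933075  1.42462289 -0.26935417  1.37680152
  1.9632052 ]
318.4747314453125 155.46920776367188 116.36920166015625 (204, 40, 229, 214)
ball in tool [61.28651467  0.52546591 -8.22599654] world [ 572.26372815 -221.51163194  244.15832938] [ 633.2914219  -227.1589247   235.92980015]
[384.2529439 238.7106116] [415.49324517 227.13588011]
((381.21429443359375, 241.42857360839844), 29.256614685058594)
[((223.5283660888672, 173.68617248535156), 30.790258407592773), ((219.5, 177.0), 6.18475866317749)]
```

View pics/l1.png

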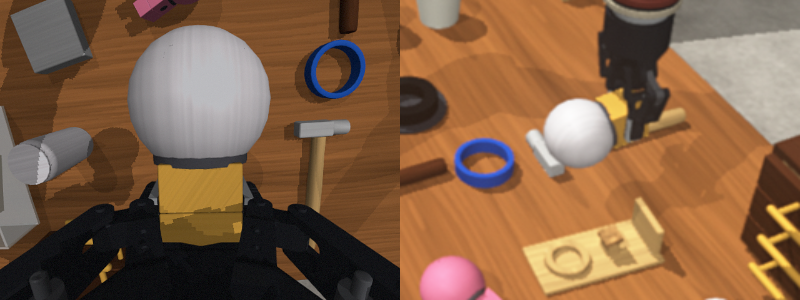

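The vise is held firmly with no sag (head between the pads, cradle empty below). Next I'll carry it over the ring, turning to a 35° lean on the way.

```bash
cat >> h.py <<'E'
def arc(b1,R1,B,n):
    "n rows from the commanded pose taking the tool-fixed point B to world b1 with rotation R1"
    p0,R0=cmdpose();B=np.array(B,float);b0=p0+R0.apply(B);rv=(R0.inv()*R1).as_rotvec();p,Rc=p0,R0
    for i in range(1,n+1):
        Rn=R0*R.from_rotvec(rv*i/n);q=b0+(np.array(b1,float)-b0)*i/n-Rn.apply(B)
        print("%.4f %.4f %.4f | %.2f %.2f %.2f"%(*(Rc.inv().apply(q-p)/1000),*np.degrees(rv/n)));p,Rc=q,Rn
    print("end",p)
def tilted(phi,t):
    "tool y level, pointing t deg from down towards azimuth phi"
    f,t=np.radians([phi,t]);c=np.array([np.cos(f),np.sin(f),0])
    return tool(np.sin(t)*c-[0,0,np.cos(t)],(-c[1],c[0],0))
E
python3 -c "
from h import *
arc([497.5,183,115],tilted(20,45),[59.5,.3,-9],15)"
```

```text
0.0070 0.0282 0.0056 | -0.65 -2.95 -1.57
0.0067 0.0283 0.0055 | -0.65 -2.95 -1.57
0.0064 0.0284 0.0054 | -0.65 -2.95 -1.57
0.0061 0.0285 0.0054 | -0.65 -2.95 -1.57
0.0058 0.0285 0.0054 | -0.65 -2.95 -1.57
0.0055 0.0286 0.0054 | -0.65 -2.95 -1.57
0.0052 0.0287 0.0054 | -0.65 -2.95 -1.57
0.0049 0.0287 0.0054 | -0.65 -2.95 -1.57
0.0046 0.0288 0.0055 | -0.65 -2.95 -1.57
0.0043 0.0288 0.0055 | -0.65 -2.95 -1.57
0.0040 0.0288 0.0056 | -0.65 -2.95 -1.57
0.0037 0.0288 0.0057 | -0.65 -2.95 -1.57
0.0034 0.0289 0.0058 | -0.65 -2.95 -1.57
0.0032 0.0289 0.0059 | -0.65 -2.95 -1.57
0.0029 0.0288 0.0060 | -0.65 -2.95 -1.57
end [543.11832321 199.28445846 150.70889245]
```

Emit:
{"fn": "carry_out", "kwargs": {
  "commands": "0.02 0.007 0.028 0.0055 -0.65 -2.95 -1.57;0.02 0.007 0.028 0.0055 -0.65 -2.95 -1.57;0.02 0.0065 0.0285 0.0055 -0.65 -2.95 -1.57;0.02 0.006 0.0285 0.0055 -0.65 -2.95 -1.57;0.02 0.006 0.0285 0.0055 -0.65 -2.95 -1.57"
}}

```text
time: 7.15
ee_pos: [607.1, -83.5, 207.0]
ee_rot: [0.13, -0.027, 0.991, 0.023]
ft_force: [-0.7, -0.4, -4.0]
width: 0.508
grip_force: 62.4
```

Emit:
{"fn": "carry_out", "kwargs": {
  "commands": "0.02 0.0055 0.0285 0.0055 -0.65 -2.95 -1.57;0.02 0.005 0.0285 0.0055 -0.65 -2.95 -1.57;0.02 0.005 0.0285 0.0055 -0.65 -2.95 -1.57;0.02 0.0045 0.029 0.0055 -0.65 -2.95 -1.57;0.02 0.0045 0.029 0.0055 -0.65 -2.95 -1.57"
}}

```text
time: 7.78
ee_pos: [576.7, 58.6, 178.7]
ee_rot: [0.256, -0.095, 0.961, 0.045]
ft_force: [0.9, -0.2, -4.8]
width: 0.51
grip_force: 62.4
```

Emit:
{"fn": "carry_out", "kwargs": {
  "commands": "0.02 0.004 0.029 0.0055 -0.65 -2.95 -1.57;0.02 0.0035 0.029 0.0055 -0.65 -2.95 -1.57;0.02 0.0035 0.029 0.006 -0.65 -2.95 -1.57;0.02 0.003 0.029 0.006 -0.65 -2.95 -1.57;0.02 0.003 0.029 0.006 -0.65 -2.95 -1.57"
}}

```text
time: 8.4
ee_pos: [544.4, 192.7, 151.3]
ee_rot: [0.373, -0.158, 0.912, 0.063]
ft_force: [1.5, -1.3, -4.4]
width: 0.515
grip_force: 62.6
```

Emit:
{"fn": "carry_out", "kwargs": {
  "commands": "0.02 0 0 0 0 0 0;0.02 0 0 0 0 0 0"
}}

```text
time: 8.65
ee_pos: [546.2, 189.3, 151.9]
ee_rot: [0.372, -0.156, 0.913, 0.062]
ft_force: [-0.6, -1.0, -5.2]
width: 0.509
grip_force: 62.6
```

```bash
cat >> rows.txt <<'E'
0.02 0.007 0.028 0.0055 -0.65 -2.95 -1.57;0.02 0.007 0.028 0.0055 -0.65 -2.95 -1.57;0.02 0.0065 0.0285 0.0055 -0.65 -2.95 -1.57;0.02 0.006 0.0285 0.0055 -0.65 -2.95 -1.57;0.02 0.006 0.0285 0.0055 -0.65 -2.95 -1.57
0.02 0.0055 0.0285 0.0055 -0.65 -2.95 -1.57;0.02 0.005 0.0285 0.0055 -0.65 -2.95 -1.57;0.02 0.005 0.0285 0.0055 -0.65 -2.95 -1.57;0.02 0.0045 0.029 0.0055 -0.65 -2.95 -1.57;0.02 0.0045 0.029 0.0055 -0.65 -2.95 -1.57
0.02 0.004 0.029 0.0055 -0.65 -2.95 -1.57;0.02 0.0035 0.029 0.0055 -0.65 -2.95 -1.57;0.02 0.0035 0.029 0.006 -0.65 -2.95 -1.57;0.02 0.003 0.029 0.006 -0.65 -2.95 -1.57;0.02 0.003 0.029 0.006 -0.65 -2.95 -1.57
E
python3 - <<'E'
from h import *
P,Rt=cmdpose();s=get_state();print(P,s["ee_pos"],np.degrees((Rt.inv()*quat(s["ee_rot"])).as_rotvec()),s["q"])
b=P+Rt.apply([59.5,.3,-9]);print("ball",b,Rt.as_matrix().round(3))
rs=[]
for n,roi in(("side",(200,130,350,250)),("scene",(330,200,450,310))):
    c=cam(n);H=hsv(c);k=blobs((H[...,1]<50)&(H[...,2]>100),roi)[0];e=cv2.minEnclosingCircle(k);bb=cv2.boundingRect(k)
    print(n,e,bb,proj(c,b));rs.append(ray(c,e[0]))
    x,y=[int(t) for t in proj(c,b)];c["t"]=cv2.resize(c["frame"][y-70:y+80,x-100:x+100],(400,300));locals().setdefault("t",[]).append(c["t"])
print(tri(rs))
cv2.imwrite("pics/r1.png",np.hstack(t)[:,:,::-1])
E
```

```text
[542.57589724 199.5606312  150.07373917] [546.24952632 189.31956112 151.9389679 ] [0.63988344 0.5894014  0.46352144] [-0.30116766 -0.13409267 -0.15976425  2.38975185  0.56519012  0.13610868
  0.90879535]
ball [496.95326478 183.19687776 114.40662573] [[-0.665 -0.343  0.664]
 [-0.243  0.939  0.242]
 [-0.706 -0.001 -0.708]]
side ((274.4607849121094, 186.69607543945312), 17.193084716796875) (258, 171, 34, 33) [271.45410778 186.32375182]
scene ((381.5, 254.0), 19.704158782958984) (365, 238, 36, 36) [387.38040504 257.53336918]
(array([500.67228048, 169.47630536, 120.87132122]), [np.float64(0.7751012017884722), np.float64(0.7751012017885771)])
```

View pics/r1.png

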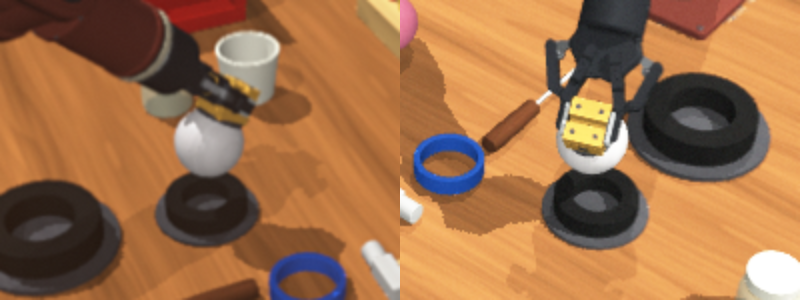

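Arm is at the elbow/wrist joint limits here (q4 2.39, q6 0.14), so the pose fell short: ball about 12 mm off the ring axis. The views show the vise leaning, held clear above the ring. I'll swing the lean direction sideways to get back into range.

```bash
cat >> h.py <<'E'
def rebase(p,r):
    np.savetxt("base.txt",np.r_[p,r.as_quat()]); open("rows.txt","w").close()
def cmdpose():
    b=np.loadtxt("base.txt");p,r=b[:3],R.from_quat(b[3:])
    for l in open("rows.txt").read().replace("\n",";").split(";"):
        if l.strip():
            v=np.array(l.split(),float); p=p+r.apply(v[1:4]*1000); r=r*R.from_rotvec(np.radians(v[4:7]))
    return p,r
def avg(n=5):
    S=[]
    for i in range(n): read_camera("side");S.append(pose())
    return np.mean([s[0] for s in S],0),R.concatenate([s[1] for s in S]).mean()
E
python3 -c "
from h import *
rebase(*avg(3));print(cmdpose()[0])
arc([497.5,183,130],tilted(-40,45),[59.5,.3,-9],10)"
```

```text
[546.2959887  190.77680754 152.58743829]
-0.0007 -0.0042 -0.0011 | 4.17 -0.04 4.23
-0.0006 -0.0042 -0.0012 | 4.17 -0.04 4.23
-0.0006 -0.0042 -0.0013 | 4.17 -0.04 4.23
-0.0005 -0.0042 -0.0013 | 4.17 -0.04 4.23
-0.0005 -0.0042 -0.0014 | 4.17 -0.04 4.23
-0.0004 -0.0043 -0.0014 | 4.17 -0.04 4.23
-0.0003 -0.0043 -0.0015 | 4.17 -0.04 4.23
-0.0003 -0.0044 -0.0015 | 4.17 -0.04 4.23
-0.0002 -0.0044 -0.0016 | 4.17 -0.04 4.23
-0.0002 -0.0045 -0.0016 | 4.17 -0.04 4.23
end [534.41191632 151.63560245 165.70889245]
```

Emit:
{"fn": "carry_out", "kwargs": {
  "commands": "0.02 -0.0007 -0.0042 -0.0012 4.17 0 4.23;0.02 -0.0006 -0.0042 -0.0012 4.17 0 4.23;0.02 -0.0006 -0.0042 -0.0013 4.17 0 4.23;0.02 -0.0005 -0.0042 -0.0013 4.17 0 4.23;0.02 -0.0005 -0.0042 -0.0014 4.17 -0.2 4.23"
}}

```text
time: 9.52
ee_pos: [545.5, 172.0, 157.9]
ee_rot: [0.377, 0.064, 0.923, -0.028]
ft_force: [-0.0, -0.1, -4.3]
width: 0.509
grip_force: 62.5
```

Emit:
{"fn": "carry_out", "kwargs": {
  "commands": "0.02 -0.0004 -0.0043 -0.0014 4.17 0 4.23;0.02 -0.0003 -0.0043 -0.0015 4.17 0 4.23;0.02 -0.0003 -0.0044 -0.0015 4.17 0 4.23;0.02 -0.0002 -0.0044 -0.0016 4.17 0 4.23;0.02 -0.0002 -0.0045 -0.0016 4.17 -0.2 4.23"
}}

```text
time: 10.15
ee_pos: [533.9, 153.6, 163.9]
ee_rot: [0.359, 0.298, 0.876, -0.125]
ft_force: [1.0, -0.5, -4.9]
width: 0.507
grip_force: 62.5
```

Emit:
{"fn": "carry_out", "kwargs": {
  "commands": "0.02 0 0 0 0 0 0;0.02 0 0 0 0 0 0"
}}

```text
time: 10.4
ee_pos: [534.0, 153.3, 163.6]
ee_rot: [0.36, 0.295, 0.876, -0.125]
ft_force: [0.7, -0.4, -5.0]
width: 0.513
grip_force: 62.7
```

```bash
python3 - <<'E'
from h import *
p,r=avg(5);rebase(p,r);print(p,r.as_matrix().round(3),get_state()["q"])
b=p+r.apply([59.5,.3,-9]);print("ball",b)
rs=[]
for n,roi in(("side",(200,110,350,250)),("scene",(330,180,450,310))):
    c=cam(n);H=hsv(c);k=blobs((H[...,1]<50)&(H[...,2]>100),roi)[0];e=cv2.minEnclosingCircle(k)
    print(n,e,cv2.boundingRect(k),proj(c,b));rs.append(ray(c,e[0]))
print(tri(rs))
# ring through the wrist camera
w=cam("wrist");H=hsv(w);cv2.imwrite("pics/w2.png",w["frame"][:,:,::-1]);print(proj(w,(497.5,183,30)))
arc([497.5,183,75],tilted(-40,45),[59.5,.3,-9],5)
E
```

```text
[534.03364329 152.67657951 164.03220579] [[-0.566  0.608  0.557]
 [ 0.428  0.794 -0.432]
 [-0.705 -0.006 -0.709]] [-0.11727491  0.18535756 -0.7750409   2.086421    1.02809995  1.17538034
 -0.51645937]
ball [495.53602331 182.26772291 128.4845267 ]
side ((294.61053466796875, 149.15310668945312), 18.956274032592773) (281, 132, 30, 36) [270.70296388 181.90654121]
scene ((387.8936462402344, 252.26214599609375), 18.10196876525879) (370, 244, 36, 27) [387.84029527 252.5375097 ]
(array([563.67924682, 213.3710172 , 189.08047711]), [np.float64(8.29560814570864), np.float64(8.29560814570879)])
[322.40146743  25.95910058]
0.0074 -0.0001 0.0077 | 0.31 -0.04 0.41
0.0074 -0.0001 0.0077 | 0.31 -0.04 0.41
0.0074 -0.0001 0.0077 | 0.31 -0.04 0.41
0.0074 -0.0001 0.0077 | 0.31 -0.04 0.41
0.0074 -0.0001 0.0077 | 0.31 -0.04 0.41
end [534.41191632 151.63560245 110.70889245]
```

View pics/w2.png

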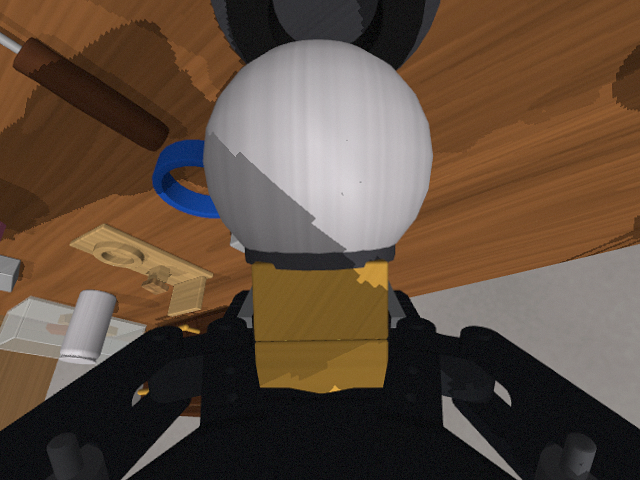

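The wrist view shows the ball (centre about (318,154), r 114) in line with the ring behind it (ring centre column about 325), and the vise hasn't slipped in the grip. I'll lower it now.

Emit:
{"fn": "carry_out", "kwargs": {
  "commands": "0.02 0.0074 0 0.0077 0.3 0 0.4;0.02 0.0074 0 0.0077 0.3 0 0.4;0.02 0.0074 0 0.0077 0.3 0 0.4;0.02 0.0074 0 0.0077 0.3 0 0.4;0.02 0.0074 0 0.0077 0.3 0 0.4"
}}

```text
time: 11.42
ee_pos: [534.6, 152.4, 109.6]
ee_rot: [0.358, 0.316, 0.869, -0.13]
ft_force: [0.6, -0.2, -3.5]
width: 0.508
grip_force: 62.8
```

Emit:
{"fn": "carry_out", "kwargs": {
  "commands": "0.02 0.0021 0 0.0021 0 0 0;0.02 0.0021 0 0.0021 0 0 0;0.02 0.0014 0 0.0014 0 0 0;0.02 0.0014 0 0.0014 0 0 0;0.02 0 0 0 0 0 0"
}}

```text
time: 12.05
ee_pos: [534.7, 152.3, 100.7]
ee_rot: [0.358, 0.316, 0.869, -0.13]
ft_force: [-0.1, 0.2, -4.1]
width: 0.51
grip_force: 62.6
```

```bash
cat >> rows.txt <<'E'
0.02 0.0074 0 0.0077 0.3 0 0.4;0.02 0.0074 0 0.0077 0.3 0 0.4;0.02 0.0074 0 0.0077 0.3 0 0.4;0.02 0.0074 0 0.0077 0.3 0 0.4;0.02 0.0074 0 0.0077 0.3 0 0.4
0.02 0.0021 0 0.0021 0 0 0;0.02 0.0021 0 0.0021 0 0 0;0.02 0.0014 0 0.0014 0 0 0;0.02 0.0014 0 0.0014 0 0 0;0.02 0 0 0 0 0 0
E
python3 - <<'E'
from h import *
p,r=avg(4);print(p,cmdpose()[0],"ball",p+r.apply([59.5,.3,-9]),get_state()["ft_force"],r.as_matrix().round(3)[:,2])
for n in("scene","side"):
    c=cam(n);x,y=[int(t) for t in proj(c,(497.5,183,70))];locals().setdefault("t",[]).append(cv2.resize(c["frame"][y-50:y+50,x-65:x+65],(400,300)))
cv2.imwrite("pics/r2.png",np.hstack(t)[:,:,::-1])
E
```

```text
[534.68884696 152.33837301 100.806241  ] [534.58142898 151.99134649 100.74345221] ball [497.67971225 183.76703993  65.25482971] [-0.66239152  0.8696437  -4.72971077] [ 0.54  -0.453 -0.709]
```

Emit:
{"fn": "carry_out", "kwargs": {
  "commands": "0.02 0.0014 0 0.0014 0 0 0;0.02 0.0007 0 0.0007 0 0 0;0.02 0.0007 0 0.0007 0 0 0;0.02 0 0 0 0 0 0"
}}

```text
time: 12.85
ee_pos: [534.6, 152.3, 96.6]
ee_rot: [0.358, 0.316, 0.869, -0.13]
ft_force: [-0.1, -0.0, -5.3]
width: 0.506
grip_force: 62.6
```

Emit:
{"fn": "carry_out", "kwargs": {
  "commands": "0.02 0.0007 0 0.0007 0 0 0;0.02 0 0 0 0 0 0;0.02 0 0 0 0 0 0"
}}

```text
time: 13.22
ee_pos: [534.7, 152.4, 95.9]
ee_rot: [0.358, 0.316, 0.869, -0.13]
ft_force: [-0.3, 0.6, -2.9]
width: 0.506
grip_force: 62.9
```

Emit:
{"fn": "carry_out", "kwargs": {
  "commands": "0.02 0.0007 0 0.0007 0 0 0;0.02 0 0 0 0 0 0;0.02 0 0 0 0 0 0"
}}

```text
time: 13.6
ee_pos: [534.9, 152.4, 95.5]
ee_rot: [0.359, 0.316, 0.869, -0.13]
ft_force: [-2.9, 0.1, 5.5]
width: 0.51
grip_force: 63.9
```

Emit:
{"fn": "carry_out", "kwargs": {
  "commands": "0.048 0 0 0 0 0 0;0.055 0 0 0 0 0 0;0.085 0 0 0 0 0 0;0.085 0 0 0 0 0 0;0.085 0 0 0 0 0 0"
}}

```text
time: 14.22
ee_pos: [534.6, 152.4, 94.7]
ee_rot: [0.358, 0.316, 0.869, -0.13]
ft_force: [0.8, -0.2, -0.6]
width: 0.999
grip_force: 0.0
```

Emit:
{"fn": "carry_out", "kwargs": {
  "commands": "0.085 0 0 -0.010 0 0 0;0.085 0 0 -0.025 0 0 0;0.085 0 0 -0.030 0 0 0;0.085 0 0 -0.020 0 0 0;0.085 0 0 0 0 0 0"
}}

```text
time: 14.85
ee_pos: [488.7, 192.2, 156.3]
ee_rot: [0.359, 0.316, 0.869, -0.129]
ft_force: [-0.2, -0.6, -0.1]
width: 0.997
grip_force: 0.0
```

```bash
cat >> rows.txt <<'E'
0.02 0.0014 0 0.0014 0 0 0;0.02 0.0007 0 0.0007 0 0 0;0.02 0.0007 0 0.0007 0 0 0;0.02 0 0 0 0 0 0
0.02 0.0007 0 0.0007 0 0 0;0.02 0 0 0 0 0 0;0.02 0 0 0 0 0 0
0.02 0.0007 0 0.0007 0 0 0;0.02 0 0 0 0 0 0;0.02 0 0 0 0 0 0
0.085 0 0 -0.010 0 0 0;0.085 0 0 -0.025 0 0 0;0.085 0 0 -0.030 0 0 0;0.085 0 0 -0.020 0 0 0;0.085 0 0 0 0 0 0
E
python3 - <<'E'
from h import *
p,r=avg(3);print(p,cmdpose()[0])
w=cam("wrist");t=[cv2.resize(w["frame"],(400,300))]
for n in("scene","side"):
    c=cam(n);x,y=[int(t) for t in proj(c,(497.5,183,70))];t.append(cv2.resize(c["frame"][y-50:y+50,x-65:x+65],(400,300)))
    print(n,x-65,y-50)
t.append(np.zeros_like(t[0]))
cv2.imwrite("pics/r3.png",np.vstack([np.hstack(t[:2]),np.hstack(t[2:])])[:,:,::-1])
k=np.array([.574*np.cos(np.radians(-40)),.574*np.sin(np.radians(-40)),.819])
for d in(0,34,58,80):print(d,proj(w,np.array([497.5,183,59])+d*k))
E
```

```text
[488.90328549 190.39041803 154.83547991] [488.6244628  190.4558093  155.10081013]
scene 320 221
side 207 150
0 [318.79602362 156.37331784]
34 [318.82879464 211.54291885]
58 [318.85426819 249.65685946]
80 [318.8791183  283.89631598]
```

View pics/r3.png

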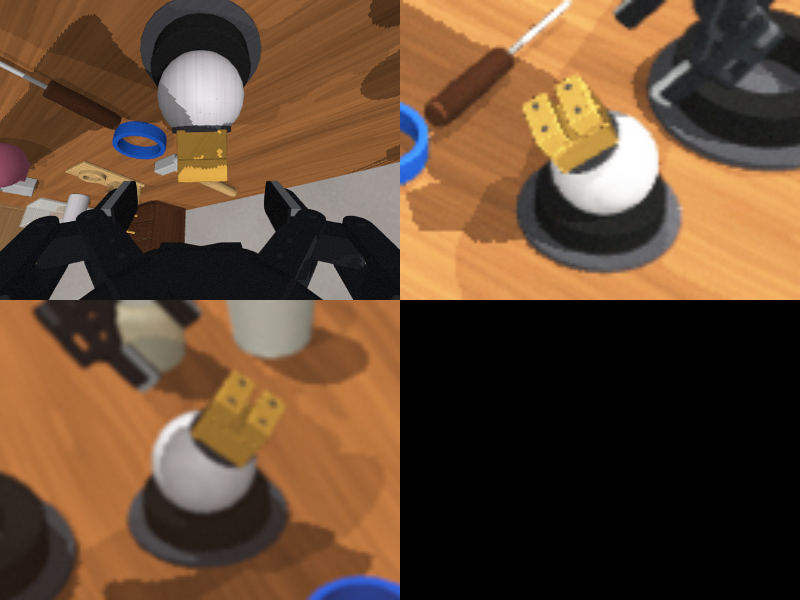

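The vise rests in the small ring, leaning clearly with its jaws toward the tape, and the gripper is clear of it. I'll locate it precisely for the regrasp.

```bash
cat >> h.py <<'E'
def circ(c,roi,v=100):
    "circle through the white ball's outline, outline points next to brass or dark collar dropped by refitting"
    H=hsv(c);k=blobs((H[...,1]<60)&(H[...,2]>v),roi)[0];P=cv2.convexHull(k)[:,0,:].astype(float);P=k[:,0,:].astype(float)
    for t in(6,3,2,1.5,1.5):
        A=np.c_[2*P,np.ones(len(P))];s=np.linalg.lstsq(A,(P**2).sum(1),rcond=None)[0];rad=np.sqrt(s[2]+s[:2]@s[:2])
        e=np.abs(np.hypot(*(P-s[:2]).T)-rad);P=P[e<max(t,np.percentile(e,60) if t>2 else t)]
    return s[:2],rad,len(P)
E
python3 - <<'E'
from h import *
S=[]
w=cam("wrist");p,r=avg(3);M=np.eye(4);M[:3,:3]=r.as_matrix();M[:3,3]=p;w["W"]=M@w["T_tool_cam"]
for n,c,roi,v in(("w",w,(230,60,410,225),80),("scene",cam("scene"),(360,245,415,305),100),("side",cam("side"),(250,175,300,230),90)):
    e=circ(c,roi,v);print(n,e,plane(c,e[0],59));S.append(ray(c,e[0]))
    H=hsv(c);x0,y0,x1,y1=roi
    m=(H[...,1]>140)&(H[...,0]>15)&(H[...,0]<32)&(H[...,2]>100)
    R2={"w":(270,195,375,300),"scene":(350,235,400,285),"side":(258,165,310,212)}[n]
    y=blobs(m,R2);y=np.vstack([q for q in y if cv2.contourArea(q)>8]);print("  brass",cv2.minAreaRect(y),cv2.boundingRect(y))
print(tri(S),tri(S[1:]))
E
```

```text
w (array([320.86352332, 149.50642174]), np.float64(68.66466564299905), 281) [493.78682593 188.22403669  59.        ]
  brass ((323.1374206542969, 249.40298461914062), (83.23707580566406, 80.35810089111328), 88.47246551513672) (282, 207, 82, 86)
scene (array([386.19771228, 274.83172994]), np.float64(16.867200432713876), 73) [496.43771315 184.46658013  59.        ]
  brass ((374.4117736816406, 261.85296630859375), (26.58228302001953, 25.21029281616211), 59.03623962402344) (360, 245, 31, 34)
side (array([272.71930153, 203.43817847]), np.float64(16.285873362361585), 71) [498.45962572 187.23705662  59.        ]
  brass ((284.34613037109375, 189.2307586669922), (22.46535873413086, 26.07090950012207), 33.690067291259766) (270, 173, 30, 32)
(array([496.77650557, 185.96278953,  58.69040476]), [np.float64(2.3918695544859885), np.float64(1.4692938995004883), np.float64(1.776290226129145)]) (array([497.84633361, 185.2893187 ,  60.56112183]), [np.float64(0.017720928213903295), np.float64(0.017720928213952027)])
```

```bash
python3 - <<'E'
from h import *
rebase(*avg(3))
f=np.radians(-40);c=np.array([np.cos(f),np.sin(f),0]);u=np.array([0,0,1.])
k=np.sin(np.radians(35))*c+np.cos(np.radians(35))*u
g=np.array([497,186,59])+62*k;T=tilted(-40,-20);a=T.apply([0,0,1])
print("g",g,"tcp grasp",g+19*a)
open("rows.txt","w").write("0.085 -0.02 0 -0.02 0 0 0;0.085 -0.02 0 -0.02 0 0 0;0.085 -0.017 0 -0.017 0 0 0")
arc(g-61*a,T,[0,0,0],12)
E
```

```text
g [524.24187259 163.14135476 109.78742675] tcp grasp [519.26382262 167.31843465  91.93326695]
0.0001 0.0001 0.0079 | -0.00 5.40 0.00
-0.0006 0.0001 0.0079 | -0.00 5.40 0.00
-0.0013 0.0001 0.0078 | -0.00 5.40 0.00
-0.0021 0.0001 0.0076 | -0.00 5.40 0.00
-0.0028 0.0001 0.0074 | -0.00 5.40 0.00
-0.0035 0.0001 0.0071 | -0.00 5.40 0.00
-0.0041 0.0001 0.0067 | -0.00 5.40 0.00
-0.0047 0.0001 0.0063 | -0.00 5.40 0.00
-0.0053 0.0001 0.0059 | -0.00 5.40 0.00
-0.0058 0.0001 0.0053 | -0.00 5.40 0.00
-0.0063 0.0001 0.0048 | -0.00 5.40 0.00
-0.0067 0.0001 0.0041 | -0.00 5.40 0.00
end [540.22403303 149.73072982 167.10867661]
```

Emit:
{"fn": "carry_out", "kwargs": {
  "commands": "0.085 -0.02 0 -0.02 0 0 0;0.085 -0.02 0 -0.02 0 0 0;0.085 -0.017 0 -0.017 0 0 0"
}}

```text
time: 15.98
ee_pos: [488.9, 190.8, 236.8]
ee_rot: [0.358, 0.316, 0.869, -0.13]
ft_force: [-0.2, 1.0, 0.9]
width: 0.993
grip_force: 0.0
```

Emit:
{"fn": "carry_out", "kwargs": {
  "commands": "0.085 0 0 0.008 0 5.4 0;0.085 -0.0006 0 0.008 0 5.4 0;0.085 -0.0013 0 0.0078 0 5.4 0;0.085 -0.0021 0 0.0076 0 5.4 0;0.085 -0.0028 0.0005 0.0074 0 5.4 0"
}}

```text
time: 16.6
ee_pos: [510.5, 173.3, 207.3]
ee_rot: [0.145, 0.338, 0.929, -0.052]
ft_force: [-0.1, -0.5, -0.2]
width: 0.994
grip_force: 0.0
```

Emit:
{"fn": "carry_out", "kwargs": {
  "commands": "0.085 -0.0035 0 0.0071 0 5.4 0;0.085 -0.0041 0 0.0067 0 5.4 0;0.085 -0.0047 0 0.0063 0 5.4 0;0.085 -0.0053 0 0.0059 0 5.4 0;0.085 -0.0058 0.0005 0.0053 0 5.4 0"
}}

```text
time: 17.23
ee_pos: [531.9, 156.0, 178.7]
ee_rot: [-0.076, 0.341, 0.937, 0.028]
ft_force: [0.3, 0.2, -0.5]
width: 0.994
grip_force: 0.0
```

Emit:
{"fn": "carry_out", "kwargs": {
  "commands": "0.085 -0.0063 0 0.0048 0 5.4 0;0.085 -0.0067 0 0.0041 0 5.4 0;0.085 0 0 0 0 0 0;0.085 0 0 0 0 0 0"
}}

```text
time: 17.73
ee_pos: [539.6, 150.0, 167.5]
ee_rot: [-0.163, 0.336, 0.926, 0.059]
ft_force: [-0.3, 0.7, 0.4]
width: 0.992
grip_force: 0.0
```

```bash
python3 - <<'E'
from h import *
p,r=avg(4);rebase(p,r);print(p,r.as_matrix().round(3),get_state()["q"])
w=cam("wrist");H=hsv(w);cv2.imwrite("pics/w3.png",w["frame"][:,:,::-1])
M=np.eye(4);M[:3,:3]=r.as_matrix();M[:3,3]=p;w["W"]=M@w["T_tool_cam"]
m=(H[...,1]>140)&(H[...,0]>15)&(H[...,0]<32)&(H[...,2]>90)
for q in blobs(m,(230,200,420,400))[:3]:print(cv2.minAreaRect(q),cv2.boundingRect(q))
f=np.radians(-40);c=np.array([np.cos(f),np.sin(f),0]);k=np.sin(np.radians(35))*c+[0,0,np.cos(np.radians(35))];x=np.cross([-c[1],c[0],0],k);y=np.array([-c[1],c[0],0])
for a in(-25,25):
  for b in(-22,22): print(a,b,proj(w,np.array([497,186,59])+80*k+a*x+b*y))
E
```

```text
[539.5008705  150.29212412 167.99134689] [[-0.722  0.641 -0.261]
 [ 0.603  0.768  0.219]
 [ 0.34   0.001 -0.94 ]] [ 0.29987037  0.43725191 -0.62700753  1.57331991 -0.04047065  1.39774619
  0.58053696]
((320.0, 251.5), (103.0, 80.0), 90.0) (280, 200, 81, 104)
-25 -22 [277.09483096 235.1008492 ]
-25 22 [358.58137797 235.27102525]
25 -22 [282.25940737 305.41494604]
25 22 [353.83635136 305.5616064 ]
```

View pics/w3.png

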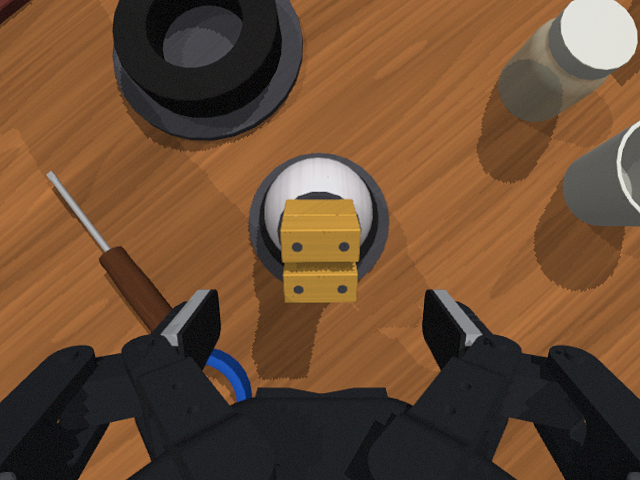

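The wrist view shows the jaw tops at (281–360, 230)–(285–357, 303), within 2–3 px of prediction and midway between the pads (217 and 427). Moving in to grip from above.

Emit:
{"fn": "carry_out", "kwargs": {
  "commands": "0.085 0 0.001 0.020 0 0 0;0.085 0 0 0.020 0 0 0;0.085 0 0 0.018 0 0 0;0.085 0 0 0.012 0 0 0;0.085 0 0 0.010 0 0 0"
}}

```text
time: 18.6
ee_pos: [519.6, 167.7, 91.6]
ee_rot: [-0.163, 0.337, 0.926, 0.059]
ft_force: [-0.5, 0.8, -0.3]
width: 0.994
grip_force: 0.0
```

Emit:
{"fn": "carry_out", "kwargs": {
  "commands": "0.06 0 0 0 0 0 0;0.052 0 0 0 0 0 0;0.02 0 0 0 0 0 0;0.02 0 0 0 0 0 0;0.02 0 0 0 0 0 0"
}}

```text
time: 19.23
ee_pos: [519.9, 166.8, 92.5]
ee_rot: [-0.163, 0.337, 0.925, 0.059]
ft_force: [-1.7, -5.5, 5.7]
width: 0.506
grip_force: 60.5
```

Emit:
{"fn": "carry_out", "kwargs": {
  "commands": "0.02 0 0 0 0 0 0;0.02 0 0 0 0 0 0"
}}

```text
time: 19.48
ee_pos: [519.9, 166.8, 92.5]
ee_rot: [-0.163, 0.337, 0.925, 0.059]
ft_force: [-1.5, -5.4, 5.6]
width: 0.506
grip_force: 60.5
```

```bash
python3 - <<'E'
from h import *
p,r=avg(5);rebase(p,r);s=get_state();print(p,s["ft_force"],s["width"],s["grip_force"])
B=r.inv().apply(np.array([497,186,59])-p);print("ball in tool",B)
arc([497,186,62],r,B,1)
E
```

```text
[519.92374167 166.79237085  92.46970359] [-2.14883879 -4.9366794   5.87658499] 0.5115550330499236 60.50410179421306
ball in tool [ 1.66934157e+01 -7.33128701e-03  4.16651152e+01]
0.0010 -0.0000 -0.0028 | 0.00 0.00 -0.00
end [519.92374167 166.79237085  95.46970359]
```

```bash
echo "0.02 0.0005 0 -0.0014 0 0 0;0.02 0.0005 0 -0.0014 0 0 0" >> rows.txt; python3 - <<'E'
from h import *
p,r=cmdpose();B=[16.7,0,41.7]
arc([497,186,62.5],tilted(-40,15),B,10)
E
```

```text
0.0026 -0.0000 -0.0010 | -0.00 -3.49 -0.00
0.0026 -0.0000 -0.0010 | -0.00 -3.49 -0.00
0.0026 -0.0000 -0.0010 | -0.00 -3.49 -0.00
0.0026 -0.0000 -0.0010 | -0.00 -3.49 -0.00
0.0026 -0.0000 -0.0010 | -0.00 -3.49 -0.00
0.0026 -0.0000 -0.0010 | -0.00 -3.49 -0.00
0.0026 -0.0000 -0.0010 | -0.00 -3.49 -0.00
0.0026 -0.0000 -0.0010 | -0.00 -3.49 -0.00
0.0026 -0.0000 -0.0010 | -0.00 -3.49 -0.00
0.0026 -0.0000 -0.0010 | -0.00 -3.49 -0.00
end [501.0893039  182.56866661 107.10138501]
```

Emit:
{"fn": "carry_out", "kwargs": {
  "commands": "0.02 0.0005 0 -0.0014 0 0 0;0.02 0.0005 0 -0.0014 0 0 0;0.02 0 0 0 0 0 0"
}}

```text
time: 20.1
ee_pos: [519.6, 167.8, 94.8]
ee_rot: [-0.163, 0.337, 0.926, 0.06]
ft_force: [0.0, 0.7, -4.8]
width: 0.507
grip_force: 60.5
```

Lifted free (−4.8 N, the vise's own weight). Rotating it upright about the ball centre.

Emit:
{"fn": "carry_out", "kwargs": {
  "commands": "0.02 0.0026 0 -0.001 0 -3.5 0;0.02 0.0026 0 -0.001 0 -3.5 0;0.02 0.0026 0 -0.001 0 -3.5 0;0.02 0.0026 0 -0.001 0 -3.5 0;0.02 0.0026 0 -0.001 0 -3.5 0"
}}

```text
time: 20.72
ee_pos: [510.5, 175.3, 102.7]
ee_rot: [-0.02, 0.342, 0.94, 0.007]
ft_force: [-0.6, 0.2, -5.8]
width: 0.508
grip_force: 61.2
```

Emit:
{"fn": "carry_out", "kwargs": {
  "commands": "0.02 0.0026 0 -0.001 0 -3.5 0;0.02 0.0026 0 -0.001 0 -3.5 0;0.02 0.0026 0 -0.001 0 -3.5 0;0.02 0.0026 0 -0.001 0 -3.5 0;0.02 0.0026 0 -0.001 0 -3.5 0"
}}

```text
time: 21.35
ee_pos: [500.0, 184.0, 106.5]
ee_rot: [0.123, 0.339, 0.932, -0.045]
ft_force: [-0.1, 0.1, -5.7]
width: 0.504
grip_force: 61.2
```

Emit:
{"fn": "carry_out", "kwargs": {
  "commands": "0.02 0 0 0 0 0 0;0.02 0 0 0 0 0 0"
}}

```text
time: 21.6
ee_pos: [500.6, 183.3, 106.6]
ee_rot: [0.122, 0.339, 0.932, -0.044]
ft_force: [0.1, -0.0, -4.8]
width: 0.51
grip_force: 61.2
```

```bash
python3 - <<'E'
from h import *
p,r=avg(5);rebase(p,r);print(p,r.as_matrix().round(3),"ball",p+r.apply([16.7,0,41.7]),get_state()["q"])
t=[]
k=[];S=[]
for n in("scene","side"):
    c=cam(n);x,y=[int(t) for t in proj(c,(497,186,80))];x0,y0=x-40,y-40;t.append(cv2.resize(c["frame"][y0:y0+75,x0:x0+100],(400,300),interpolation=cv2.INTER_CUBIC));print(n,x0,y0)
    for d in(0,34,80):print(d,proj(c,(497,186,62+d)))
cv2.imwrite("pics/u1.png",np.hstack(t)[:,:,::-1])
for n,roi in(("scene",(360,240,415,305)),("side",(245,170,305,230))):
    c=cam(n);e=circ(c,roi,95);print(n,e);S.append(ray(c,e[0]))
print(tri(S))
E
```

```text
[500.95586734 182.9466947  106.63444716] [[-0.74   0.643  0.197]
 [ 0.622  0.765 -0.166]
 [-0.258 -0.    -0.966]] ball [496.83864253 186.4041886   62.03765136] [-0.03225849  0.19233678 -0.62155905  1.9735006   0.44044249  0.99546899
 -0.00925312]
scene 347 228
0 [386.69440266 274.32819798]
34 [387.77498892 263.85686351]
80 [389.28168623 249.15031783]
side 231 157
0 [272.27244695 202.90566375]
34 [271.49792097 191.83237103]
80 [270.41896559 176.30015429]
scene (array([386.4088221 , 274.13726273]), np.float64(16.909918571294167), 76)
side (array([272.46198517, 202.22370041]), np.float64(16.24100799023403), 69)
(array([497.95279377, 186.05494214,  63.59312097]), [np.float64(0.3512615711547153), np.float64(0.35126157115462575)])
```

Emit:
{"fn": "carry_out", "kwargs": {
  "commands": "0.02 0.0005 0 0.0019 0 0 0;0.02 0 0 0 0 0 0;0.02 0 0 0 0 0 0"
}}

```text
time: 22.42
ee_pos: [500.6, 183.4, 104.7]
ee_rot: [0.123, 0.339, 0.932, -0.045]
ft_force: [-0.3, 0.0, -5.1]
width: 0.502
grip_force: 61.2
```

Emit:
{"fn": "carry_out", "kwargs": {
  "commands": "0.02 0.0003 0 0.001 0 0 0;0.02 0 0 0 0 0 0;0.02 0 0 0 0 0 0"
}}

```text
time: 22.8
ee_pos: [500.9, 183.4, 104.0]
ee_rot: [0.123, 0.339, 0.932, -0.045]
ft_force: [-1.9, 0.0, 1.2]
width: 0.508
grip_force: 61.7
```

Emit:
{"fn": "carry_out", "kwargs": {
  "commands": "0.02 0.0001 0 0.0004 0 0 0;0.02 0 0 0 0 0 0;0.048 0 0 0 0 0 0;0.055 0 0 0 0 0 0;0.085 0 0 0 0 0 0"
}}

```text
time: 23.42
ee_pos: [500.7, 183.7, 103.3]
ee_rot: [0.123, 0.339, 0.932, -0.044]
ft_force: [0.2, 0.6, 0.8]
width: 0.837
grip_force: 0.0
```

Emit:
{"fn": "carry_out", "kwargs": {
  "commands": "0.085 0 0 0 0 0 0;0.085 0 0 0 0 0 0;0.085 0 0 -0.015 0 0 0;0.085 0 0 -0.030 0 0 0;0.085 0 0 -0.040 0 0 0"
}}

```text
time: 24.05
ee_pos: [483.1, 197.7, 186.6]
ee_rot: [0.122, 0.339, 0.932, -0.045]
ft_force: [0.0, 0.3, 0.2]
width: 0.994
grip_force: 0.0
```

Emit:
{"fn": "carry_out", "kwargs": {
  "commands": "0.085 -0.003 0 -0.020 0 5 0;0.085 -0.003 0 -0.015 0 5 0;0.085 0 0 0 0 5 0;0.085 0 0 0 0 0 0;0.085 0 0 0 0 0 0"
}}

```text
time: 24.68
ee_pos: [481.8, 199.4, 221.0]
ee_rot: [0.001, 0.341, 0.94, -0.0]
ft_force: [0.1, 0.9, 0.9]
width: 0.997
grip_force: 0.0
```

```bash
python3 - <<'E'
from h import *
p,r=avg(5);rebase(p,r);print(p,r.as_matrix().round(3)[:,2])
w=cam("wrist");H=hsv(w);M=np.eye(4);M[:3,:3]=r.as_matrix();M[:3,3]=p;w["W"]=M@w["T_tool_cam"]
cv2.imwrite("pics/w4.png",w["frame"][:,:,::-1])
m=(H[...,1]>130)&(H[...,0]>15)&(H[...,0]<32)&(H[...,2]>90)
x,y=[int(t) for t in proj(w,(497,186,139))];print(x,y)
for q in blobs(m,(x-70,y-70,x+70,y+70))[:3]:print(cv2.minAreaRect(q),cv2.boundingRect(q),cv2.contourArea(q))
f=np.radians(-40);c=np.array([np.cos(f),np.sin(f),0]);d=np.array([-c[1],c[0],0])
for a in(-25,25):
  for b in(-22,22): print(a,b,proj(w,np.array([497,186,139])+a*c+b*d))
for n,roi in(("scene",(365,225,412,270)),("side",(248,155,298,200))):
    s=cam(n);H=hsv(s);m=(H[...,1]>120)&(H[...,0]>15)&(H[...,0]<32)&(H[...,2]>80)
    q=np.vstack([q for q in blobs(m,roi) if cv2.contourArea(q)>8]);print(n,cv2.boundingRect(q),cv2.minAreaRect(q))
    P=np.array([proj(s,np.array([497,186,59+h])+a*c+b*d) for h in(34,80) for a in(-25,25) for b in(-22,22)]);print(P.min(0),P.max(0)-P.min(0))
    e=circ(s,(360,240,415,305) if n=="scene" else (245,170,305,230),95);print("ball",e,plane(s,e[0],59))
E
```

```text
[481.65510886 199.55175683 220.84216177] [ 0.001 -0.001 -1.   ]
317 272
((318.9999694824219, 262.0), (63.99999237060547, 79.99998474121094), -0.0) (287, 222, 65, 81) 4811.0
-25 -22 [285.04102738 238.260938  ]
-25 22 [350.25266028 238.36846311]
25 -22 [286.93017455 305.62518115]
25 22 [348.4992806  305.72833442]
scene (372, 225, 31, 45) ((387.8566589355469, 246.7815399169922), (46.73649978637695, 26.63980484008789), 83.2901611328125)
[374.93637105 242.59477179] [27.47914974 30.00550279]
ball (array([386.10697762, 274.87562037]), np.float64(16.956693052653428), 73) [496.69893197 184.38062763  59.        ]
side (258, 170, 26, 29) ((270.4189147949219, 183.98648071289062), (26.468236923217773, 26.13943862915039), 9.462322235107422)
[257.40536707 170.68909521] [26.7904411  29.11360162]
ball (array([272.76934018, 203.61320693]), np.float64(16.04790506497295), 70) [498.3266588  186.52219129  59.        ]
```

```bash
python3 - <<'E'
from h import *
p,r=cmdpose();w=cam("wrist");H=hsv(w);M=np.eye(4);M[:3,:3]=r.as_matrix();M[:3,3]=p;w["W"]=M@w["T_tool_cam"]
f=np.radians(-40);c=np.array([np.cos(f),np.sin(f),0]);d=np.array([-c[1],c[0],0])
x,y=proj(w,(497,186,59));print(x,y)
roi=(int(x-70),int(y-70),int(x+70),int(y+70))
e=circ(w,roi,80);B=plane(w,e[0],59);print(e,B,"expected radius",proj(w,np.array([497,186,59])+42*d)[0]-x)
m=(H[...,1]>130)&(H[...,0]>15)&(H[...,0]<32)&(H[...,2]>90)
q=blobs(m,(247,200,387,342))[0];b=cv2.boundingRect(q)
E=plane(w,(b[0]+b[2]/2-.5,b[1]+b[3]-.5),139)-25*c
print("top centre",E,"off ball along c,d:",(E-B)@c,(E-B)@d,"deg",np.degrees(((E-B)@c)/80),np.degrees(((E-B)@d)/80))
# near edge of top face: brightness step along the middle columns
g=w["frame"][:,295:312].astype(int).sum(2).mean(1);print({v:int(g[v]) for v in range(220,306,2)})
E
```

```text
318.4893761820432 240.99534556033825
(array([318.13032684, 240.743322  ]), np.float64(45.20097604973458), 185) [496.60423119 185.90200339  59.        ] expected radius 45.721625395095714
top centre [495.66446601 188.32051247 139.        ] off ball along c,d: -2.2744895561129876 1.248616026527192 deg -1.6289831513982278 0.8942553569050368
{220: 357, 222: 278, 224: 280, 226: 279, 228: 283, 230: 279, 232: 286, 234: 378, 236: 435, 238: 437, 240: 427, 242: 424, 244: 422, 246: 344, 248: 313, 250: 316, 252: 349, 254: 433, 256: 422, 258: 432, 260: 421, 262: 391, 264: 267, 266: 217, 268: 205, 270: 287, 272: 286, 274: 356, 276: 428, 278: 423, 280: 415, 282: 420, 284: 418, 286: 343, 288: 315, 290: 321, 292: 380, 294: 428, 296: 419, 298: 429, 300: 421, 302: 248, 304: 229}
```

The ball is seated at (496.6, 185.9), against about (497, 186) for the ring centre. The jaws are level to within about 2°, and the gripper is open and clear above. Handing in.

```bash
python3 -c "
from cell import *
print(hand_in())"
```

```text
the job is handed in; nothing more can be done
None
```

The job is handed in at about 25 s of the 58 s: I set the vise down in the small ring leaning about 35° and let go, then gripped it again from above and brought it upright. By my camera measurements the ball is centred and the jaws are level to about 2°, and the gripper is clear; the judge's result was not shown.

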